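Hold the backup unit's battery-test dial on its third mark

ROBOT

A 6-joint arm with a two-finger parallel gripper is mounted at the origin on the work surface. World frame = base frame: x ahead of the robot, y to its left, z up, the work surface at z = 0. Lengths are in mm, angles in rad, forces in N, time in s.
With the tool pointing down it reaches from about 350 to 975 mm from the base axis. Payload 7.1 kg.
Tool frame: the origin (TCP) lies at the centre of the arm's flange, where the gripper is bolted on; the fingertips stand 182 mm ahead of it and the grasp point (between the pads) lies 163 mm ahead of it; z points along the fingers, y is the line along which they close (so a half turn about z gives the same grasp; the last joint's range is limited). The gripper opens to 88 mm and grips with 3 to 60 N. Pads are 20 mm wide; open, the fingers measure 115 mm over their backs; the gripper's body (75 mm by 178 mm) begins 61 mm behind the grasp point.
Start: joints at [1.273, 0.423, 1.63, -0, 1.089, -0.019], TCP at [171.97, 600.86, 404.675] pointing down, gripper open.
Joint ranges: [-3, 3], [-0.9, 2.11], [0.09, 2.58], [-1.31, 4.45], [0.11, 2.69], [-2.54, 2.54]. Speed limits (rad/s): [2.39, 2.39, 3.01, 3.14, 3.14, 3.14].

INTERFACE

Orientations are given as a rotation vector (axis times angle).
In Python, from workcell import readout, get_image, ctrl gives the robot as it stands.
- The arm moves only by the tool step_arm, never from a script. Its argument "targets" is a list that holds one entry, the list of rows, each a list of 7 numbers: the shift along the world's x, y, z as a fraction of full scale, then the turn, a rotation vector about the world's x, y, z as a fraction of full scale, then the opening, from 0 (shut) to 1 (fully open). In form: [[[dx, dy, dz, wx, wy, wz, claw], ...]]. A call has exactly 5 rows; each row shifts and turns the commanded pose from where the row before left it; what a row does not reach is not made up. Full scale, the value 1, is 0.05 m for a shift and 4 degrees for a turn. A row lasts 1/8 s, in which the tool goes at most 62.5 mm and 10.7 degrees, less where a joint would pass 70% of its speed; a pose out of reach is approached as far as the arm can. A call with a number of a shift or a turn outside -1 to 1 is refused whole. A call with a gripper value outside its range is refused whole. The fingers move at their own pace and stop on an object; the grip force is fixed at half the most. Time passes only in rows, so rows that do not move let the fingers close, or fill a call up. It gives the time, the measured TCP pose, the force, the opening and the grip force at its end, in the units of the state.
- readout.get_obs(): the state, without advancing time (a new reading comes with each control period).
- get_image(name): name is "scene" or "top" or "wrist"; returns a dict with "pixels" (480x640x3 uint8, red, green, blue), "intrinsics" (3x3 intrinsics, pixels), "extrinsics" (4x4, takes a point from world to camera coordinates). Camera axes: x right, y down, z forward; pixel columns grow to the right and rows downward; lengths in mm; the calibration is good to about 2 mm. A picture is of the moment at which its call begins. There is no depth.
- ctrl.close_job(): hands the job in; it is judged then, once.
The state is a dict: "t": time; "qpos": joint angles; "qvel": joint speeds; "joint_torque": joint torques, N m; "ee_pos": TCP position; "orientation": TCP orientation; "ft_force": force on the tool from outside, world axes, zero at the start; "moment": the same for the moment, N m; "width": finger opening in mm; "grasp_force": force on a finger pad.
Only numpy, scipy, OpenCV 4.12 (cv2) and the standard library are available. Lean on these libraries where they do the work, as an engineer would, in place of code of your own. Each camera call takes 0.05 s, during which the arm holds its last target. There are 200 camera calls.

TASK

Fit the loose orange key fully down onto the square spindle of the black backup-power unit, then turn it clockwise (seen from above) past the first two clicks to the third, the red mark. The dial is sprung and snaps back when let go, so finish with the gripper still holding the key and the dial held at the red mark; leave everything else on the table where it is.

Things in the scene. Friction and masses are not known exactly. Their poses are not given: they have to be found in the camera images.
- key_grip (a point): Loose orange plastic key, upright on the table, bore down, 76 mm high, 100 g: a square hub with a grip bar centred on its top, 50 mm long, 16 mm thick, 44 mm high. This point is the bar's centre, 54 mm above the key's underside and 22 mm above the hub's top; x along the bar, y across its 16 mm, z up
- key_foot (a point): centre of the key's underside, where the bore opens; axes as key_grip. Hub: 34 x 34 mm, 32 mm high; bore 17.3 mm square (sides parallel to the hub's), 28 mm deep
- spindle (a point): steel square spindle, 16 mm wide, 25 mm high, its top 5 mm tapered to 12 mm, on the unit's grey dial disc (84 mm across); turns with the disc. This point is the centre of its foot, on the disc's top face, 77 mm above the table; z up along the turning axis, x and y square to the flats. The key fits in any of four quarter turns and is home when its underside rests on the disc
- unit: the backup-power unit, fixed: black ribbed box 210 x 270 mm, 70 mm high, grey front panel on its -x side; origin at the centre of its underside. The spindle stands at x -20, y +55 mm
- dial (a joint): turn of disc and spindle in rad, clockwise from above: 0 at home (a stop), clicks at 0.35, 0.70 and 1.05 (third), stop at 1.10. The disc's white pointer starts at a black mark and passes two more to the red one. Return spring 0.06 N m at home to 0.11 at the third click, clicks add or take 0.03; runs back to 0 when released. The key has about 0.08 rad of play on the spindle
- tape: bystander: blue roll of tape, 64 mm across, 24 mm high, may stand in the key's place and the key in its place; origin at underside
- mug: bystander: blue mug, 92 mm high; origin at underside
- screwdriver: bystander: red-handled screwdriver lying down
- stapler: bystander: red and black stapler, 130 mm long, 46 mm high; origin at underside
Not all that is in view belongs to the job. Several things look just like the part that bears key_grip: the one meant starts farthest to the robot's left.

How it is judged (in metres and radians):
On the way, in this order (a step that is already met when the one before it is completed fails the run):
1. the key is home on the spindle with the dial still at or near rest (z of key_foot in the frame of spindle between -0.004 and 0.005 m and horizontal distance between key_foot and spindle below 0.004 m and angle between key_foot's own z axis and vertical below 0.1 rad and value of joint dial below 0.3 rad), for 0.1 s.
2. the key turns the dial to the third click (z of key_foot in the frame of spindle between -0.004 and 0.005 m and horizontal distance between key_foot and spindle below 0.004 m and angle between key_foot's own z axis and vertical below 0.1 rad and value of joint dial above 0.92 rad and contact force between the fingers and key above 1 N), for 0.2 s.
At the end, for the whole second after the job is handed in: The key is home on the spindle (underside within 5 mm of the disc, within 4 mm of its axis, upright within 0.1 rad), the dial is held at the third mark (joint above 0.92 rad) and the fingers are still gripping the key (over 1 N) (all of step 2); the arm keeps its last pose, push and grip.
It fails at once if one of the other things on the table is pushed more than 40 mm (distance of any of tape, mug, screwdriver, stapler from where it was at the start of the episode above 0.04 m).
It also fails if it takes over 54 s, if anything falls off the work surface, if the arm or the gripper's body presses on something with over 40 N, if the wrist force passes 120 N, or if a joint passes its speed limit or range.

## Working session

There is one attempt and no reset: what is moved stays moved. The work goes in short steps, Python scripts to look and compute and a tool call to move; the robot and the scene stay as the last step left them, time stands still between calls to the robot, and variables do not carry over. Pictures are saved under pics/ and viewed, at most 10 in all, crops included, and the job is handed in when it is done.

Besides the shell and the picture viewer there is one more tool, called after "Emit:" in YAML: its name, and indented under it one key for each argument. step_arm: Moves the arm, as the interface text tells. Shift numbers are shares of 0.05 m and turn numbers shares of 4 degrees, none past 1 either way. Its arguments: {"type":"object","properties":{"targets":{"type":"array"}},"required":["targets"]}

```bash
mkdir -p pics; ls
python3 - <<'E'
from workcell import readout,get_image
import cv2,numpy as np
o=readout.get_obs();print({k:np.round(v,3) for k,v in o.items()})
for n in("scene","top"):
    d=get_image(n);cv2.imwrite(f"pics/{n}0.png",d["pixels"][:,:,::-1]);print(n,np.round(d["intrinsics"],1).tolist(),np.round(d["extrinsics"],3).tolist())
E
```

```text
pics
{'t': np.float64(0.0), 'qpos': array([ 1.273,  0.424,  1.631,  0.   ,  1.089, -0.019]), 'qvel': array([ 0.   , -0.   , -0.002,  0.   , -0.001,  0.   ]), 'joint_torque': array([-3.0000e-03, -5.4461e+01, -2.7367e+01,  6.4000e-02,  2.3000e-02,
       -0.0000e+00]), 'ee_pos': array([171.884, 600.606, 403.926]), 'orientation': array([-4.370e-01, -3.111e+00,  2.000e-03]), 'ft_force': array([-0.508, -0.21 ,  0.075]), 'moment': array([-0.023, -0.028, -0.003]), 'grasp_force': np.float64(0.0), 'width': np.float64(87.706)}
scene [[504.7, 0.0, 315.7], [0.0, 504.7, 239.4], [0.0, 0.0, 1.0]] [[-0.275, 0.961, -0.009, 80.703], [0.818, 0.23, -0.527, -389.476], [-0.505, -0.152, -0.85, 1621.804], [0.0, 0.0, 0.0, 1.0]]
top [[461.7, 0.0, 320.9], [0.0, 461.7, 240.9], [0.0, 0.0, 1.0]] [[0.014, -1.0, 0.003, 46.095], [-0.983, -0.015, -0.185, 540.507], [0.185, 0.0, -0.983, 1030.139], [0.0, 0.0, 0.0, 1.0]]
```

View pics/scene0.png

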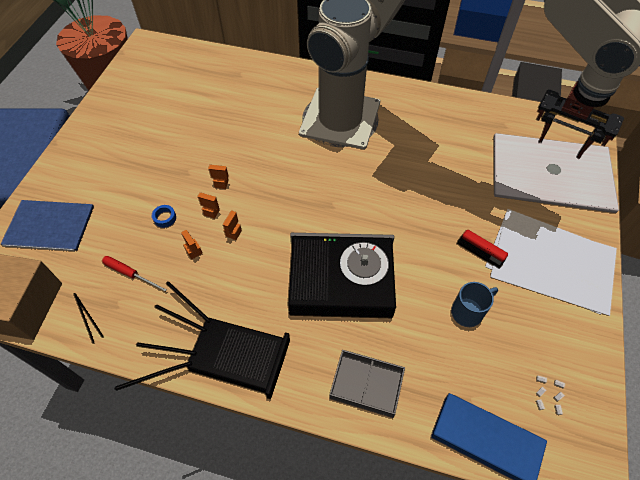

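View pics/top0.png

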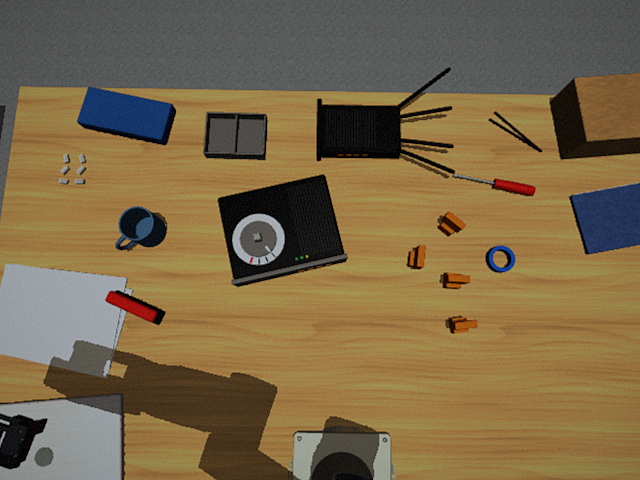

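The four orange lookalikes in the top view are at (417,257), (452,223), (455,281) and (462,324). Robot-left (+y) is smaller column, so the choice is (417,257), which is the one at (232,223) in the scene view. The tape is at (501,259), the spindle at about (257,237), and the red mark is near (250,260). I'll get coarse positions and check with a crop.

```bash
cat > h.py <<'E'
import cv2,numpy as np
from workcell import readout,get_image
def ray(d,p,z):
    E=d["extrinsics"];R,t=E[:3,:3],E[:3,3];p=np.atleast_2d(np.array(p,float))
    c=-R.T@t;v=np.c_[p,np.ones(len(p))]@np.linalg.inv(d["intrinsics"]).T@R
    return c+v*((z-c[2])/v[:,2])[:,None]
def proj(d,P):
    E=d["extrinsics"];q=(np.atleast_2d(P)@E[:3,:3].T+E[:3,3])@d["intrinsics"].T
    return q[:,:2]/q[:,2:]
def orange(d):
    h=cv2.cvtColor(d["pixels"],cv2.COLOR_RGB2HSV);return cv2.inRange(h,(5,150,60),(16,255,255))
def save(d,n): cv2.imwrite(f"pics/{n}.png",d["pixels"][:,:,::-1])
E
python3 - <<'E'
from h import *
d=get_image("top");s=get_image("scene")
for n,im in(("top",d),("scene",s)):
    k,l,st,c=cv2.connectedComponentsWithStats(orange(im))
    for i in range(1,k):
        if st[i,4]>100:print(n,c[i].round(1),st[i],ray(im,c[i],40).round(0))
print("spindle",ray(d,(257,237),100).round(0))
a=cv2.resize(d["pixels"][195:345,380:530],(400,400),interpolation=2);b=cv2.resize(s["pixels"][155:265,175:285],(400,400),interpolation=2)
save({"pixels":np.hstack([a,b])},"crop1")
w=get_image("wrist");print(np.round(w["intrinsics"],1).tolist(),np.round(w["extrinsics"],3).tolist())
E=w["extrinsics"];print("wristcam",-E[:3,:3].T@E[:3,3])
E
```

```text
top [609.5 105.4] [ 574   74   66   67 2147] [[ 898. -664.   40.]]
top [455.  219.8] [445 211  21  19 167] [[ 598. -265.   40.]]
top [420.9 255.4] [417 245   9  23 168] [[ 510. -182.   40.]]
top [458.2 277.5] [446 273  25  10 195] [[ 460. -267.   40.]]
top [463.5 324.2] [452 316  26  17 297] [[ 353. -275.   40.]]
scene [91.4 37.9] [  56   16   70   43 2034] [[-105. -939.   40.]]
scene [218.  175.3] [208 165  19  24 314] [[ 354. -274.   40.]]
scene [207.4 204.3] [197 193  21  26 305] [[ 458. -264.   40.]]
scene [230.5 225.5] [223 210  18  30 239] [[ 506. -177.   40.]]
scene [190.4 244.7] [181 230  20  30 279] [[ 591. -257.   40.]]
spindle [[537. 197. 100.]]
[[382.0, 0.0, 319.7], [0.0, 382.0, 239.4], [0.0, 0.0, 1.0]] [[0.276, 0.961, -0.002, -624.509], [0.915, -0.262, 0.307, -37.057], [0.295, -0.087, -0.952, 392.22], [0.0, 0.0, 0.0, 1.0]]
wristcam [ 90.85949757 624.50050927 383.35956261]
```

View pics/crop1.png

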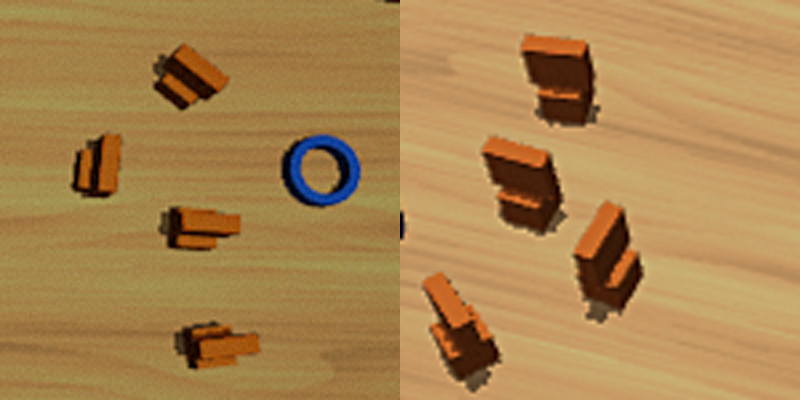

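The crop confirms it: the leftmost key (crop 97,165) stands clear of the others with its bar roughly along x. Next I go over the spindle for a closer look.

Emit:
step_arm:
  targets:
    - [[0.73, -0.81, 0, 0, 0, 0, 1], [0.73, -0.81, 0, 0, 0, 0, 1], [0.73, -0.81, 0, 0, 0, 0, 1], [0.73, -0.81, 0, 0, 0, 0, 1], [0.73, -0.81, 0, 0, 0, 0, 1]]

```text
t: 0.88
ee_pos: [355.4, 397.0, 404.8]
orientation: [0.436, 3.111, 0.0]
ft_force: [0.6, 1.4, 1.2]
width: 87.6
grasp_force: 0.0
```

Emit:
step_arm:
  targets:
    - [[0.73, -0.81, 0, 0, 0, 0, 1], [0.73, -0.81, 0, 0, 0, 0, 1], [0.73, -0.81, 0, 0, 0, 0, 1], [0.73, -0.81, 0, 0, 0, 0, 1], [0.73, -0.81, 0, 0, 0, 0, 1]]

```text
t: 1.5
ee_pos: [538.0, 194.3, 404.7]
orientation: [0.437, 3.111, 0.0]
ft_force: [1.0, 1.3, 0.7]
width: 88.0
grasp_force: 0.0
```

Run:
```python
from h import *
w=get_image("wrist");save(w,"w1");np.savez("w1.npz",**w);o=readout.get_obs();print(o["t"],o["ee_pos"],o["orientation"],proj(w,[537,197,100]))
```

```text
1.55 [541.42273949 190.70586201 404.99764324] [ 4.39477249e-01  3.10712790e+00 -1.68368352e-03] [[322.33469206 228.51193448]]
```

View pics/w1.png

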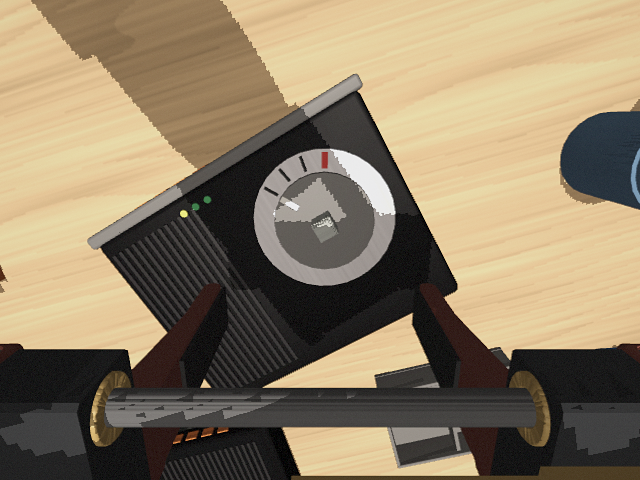

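The image shows the dial ring centred near (325,217) and the spindle at about (323,228). The pointer is at (290,204), at the first black mark, and the red mark is at (325,160). I need a closer view to measure the yaw.

Emit:
step_arm:
  targets:
    - [[-0.2, 0.05, -0.7, 0, 0, 0, 1], [-0.2, 0.05, -0.7, 0, 0, 0, 1], [-0.2, 0, -0.6, 0, 0, 0, 1], [0, 0, 0, 0, 0, 0, 1], [0, 0, 0, 0, 0, 0, 1]]

```text
t: 2.17
ee_pos: [507.7, 201.2, 305.7]
orientation: [0.436, 3.11, 0.001]
ft_force: [-0.1, -0.7, 0.3]
width: 87.6
grasp_force: 0.0
```

Run:
```python
from h import *
w=get_image("wrist");np.savez("w2.npz",**w);o=readout.get_obs();print(o["t"],o["ee_pos"],o["orientation"]);p=proj(w,[537,197,100])[0];print(p)
x,y=(p-[160,120]).astype(int);x=min(max(x,0),320);y=min(max(y,0),240);print(x,y)
save({"pixels":cv2.resize(w["pixels"][y:y+240,x:x+320],(800,600),interpolation=2)},"w2")
```

```text
2.225 [507.9054637  201.2170333  306.07574303] [4.36154538e-01 3.10886924e+00 1.91431256e-03]
[326.17318562 332.30720707]
166 212
```

View pics/w2.png

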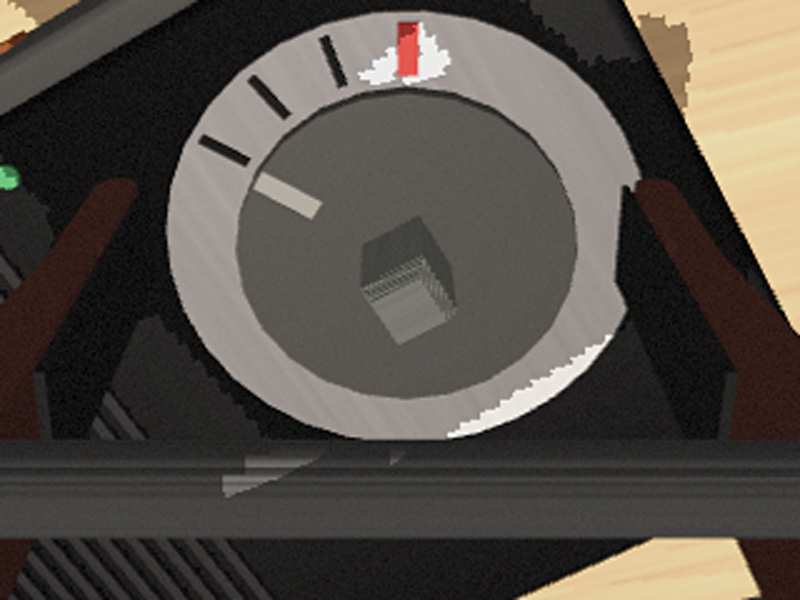

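Crop (×2.5, offset 166,212): the disc rim spans x 238–577, y 92–398. The spindle foot corner nearest the camera is at (418,217), its side corners at about (360,245) and (452,264), and the pointer runs (258,181)→(318,211). I'll measure these.

Run:
```python
from h import *
from scipy.optimize import least_squares as LS
w=dict(np.load("w2.npz"));off=np.array([166,212])
f=lambda p,z:ray(w,np.array(p)/2.5+off,z)
g=cv2.cvtColor(w["pixels"],cv2.COLOR_RGB2GRAY).astype(float);g=cv2.GaussianBlur(g,(3,3),0)
# rim: radial search from guess centre at z=77
c=f([(407,245)],77)[0]
for it in range(3):
    P=[]
    for a in np.deg2rad(np.arange(0,360,3)):
        r=np.arange(36,48,.25);X=np.c_[c[0]+r*np.cos(a),c[1]+r*np.sin(a),0*r+77];q=proj(w,X).astype(np.float32)
        v=cv2.remap(g.astype(np.float32),q[:,0],q[:,1],1).ravel();d=np.gradient(v)
        i=d.argmax()
        if d[i]>3 and q[:,1].max()<385:P.append(X[i])
    P=np.array(P);s=LS(lambda k:np.hypot(P[:,0]-k[0],P[:,1]-k[1])-k[2],[*c[:2],42],loss="soft_l1",f_scale=.5);c=np.array([*s.x[:2],77]);print(len(P),s.x.round(2))
A,B,C=f([(418,217),(360,245),(452,264)],77);an=lambda v:np.rad2deg(np.arctan2(v[1],v[0])).round(1)
print("foot",A,B,C,np.linalg.norm(A-B),np.linalg.norm(A-C),an(B-A),an(C-A),"centre",(B+C)/2)
p=f([(256,180),(319,211)],77);print("pointer",an(p[0]-p[1]),an(p.mean(0)-c))
T=f([(368,300),(400,345),(457,312)],102);print("top",T,an(T[1]-T[0]),an(T[2]-T[1]))
r=f([(408,50),(223,150),(270,96),(334,61)],72);print("marks",[an(x-c) for x in r])
E=np.load("w2.npz")["pixels"]
e=f([(0,115),(198,0)],72);print("panel edge",an(e[1]-e[0]))
```

```text
120 [537.63 198.45  41.95]
120 [537.65 198.46  41.91]
120 [537.65 198.44  41.91]
foot [529.74431288 203.81897853  77.        ] [533.12011869 188.25630959  77.        ] [544.32828683 208.43856951  77.        ] 15.924595102578195 15.298134431306188 -77.8 17.6 centre [538.72420276 198.34743955  77.        ]
pointer -134.8 -133.6
top [[533.66768448 190.54954963 102.        ]
 [546.5646099  194.17389368 102.        ]
 [541.93371144 208.46334716 102.        ]] 15.7 108.0
marks [np.float64(163.5), np.float64(-135.1), np.float64(-156.0), np.float64(-176.2)]
panel edge 103.9
```

Spindle is at (537.7, 198.4) with yaw about 14° (mod 90). Now over to the key.

Emit:
step_arm:
  targets:
    - [[-0.07, -0.95, 0, 0, 0, 0, 1], [-0.07, -0.95, 0, 0, 0, 0, 1], [-0.07, -0.95, 0, 0, 0, 0, 1], [-0.07, -0.95, 0, 0, 0, 0, 1], [-0.07, -0.95, 0, 0, 0, 0, 1]]

```text
t: 2.85
ee_pos: [490.2, -38.3, 306.3]
orientation: [0.436, 3.108, 0.0]
ft_force: [0.5, -0.0, 0.0]
width: 88.0
grasp_force: 0.0
```

Emit:
step_arm:
  targets:
    - [[-0.07, -0.95, 0, 0, 0, 0, 1], [-0.07, -0.95, 0, 0, 0, 0, 1], [-0.07, -0.95, 0, 0, 0, 0, 1], [0, 0, 0, 0, 0, 0, 1], [0, 0, 0, 0, 0, 0, 1]]

```text
t: 3.48
ee_pos: [479.3, -179.1, 305.5]
orientation: [0.438, 3.11, -0.0]
ft_force: [-0.7, -0.1, 0.0]
width: 87.8
grasp_force: 0.0
```

Run:
```python
from h import *
w=get_image("wrist");np.savez("w3.npz",**w);o=readout.get_obs();print(o["t"],o["ee_pos"],o["orientation"]);p=proj(w,[508,-180,76])[0];print(p)
x,y=(p-[160,120]).astype(int);x=min(max(x,0),320);y=min(max(y,0),240);print(x,y)
save({"pixels":cv2.resize(w["pixels"][y:y+240,x:x+320],(800,600),interpolation=2)},"w3")
```

```text
3.525 [ 479.20729408 -178.48966086  305.29995391] [ 4.35837988e-01  3.11029700e+00 -5.48153859e-05]
[330.81456135 309.17175062]
170 189
```

View pics/w3.png

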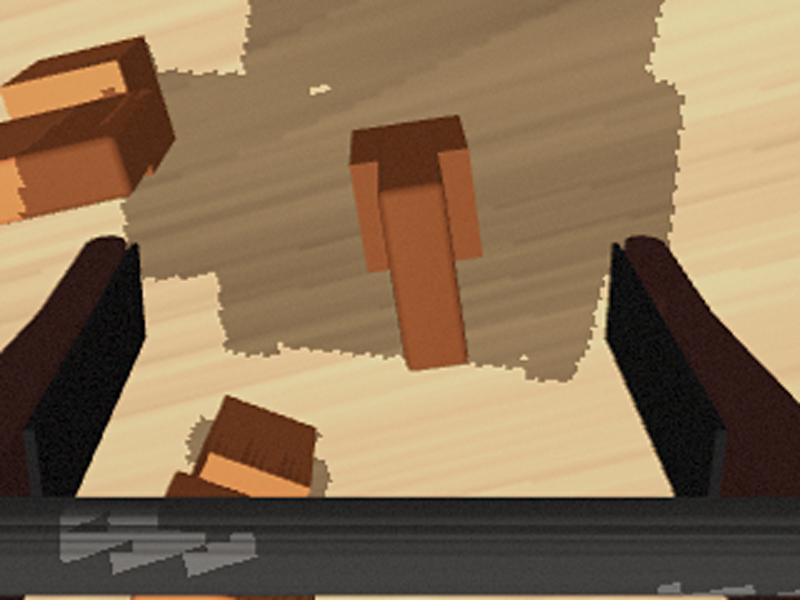

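The key's bar top has corners at crop (378,192), (441,183), (467,362) and (410,370). A neighbouring key sits at left with its bar end at (135,190), and another at lower left (260,450).

Run:
```python
from h import *
w=dict(np.load("w3.npz"));off=np.array([170,189])
f=lambda p,z:ray(w,np.array(p)/2.5+off,z)
t=f([(378,192),(441,183),(467,362),(410,370)],76);an=lambda v:np.rad2deg(np.arctan2(v[1],v[0])).round(1)
print(t.round(1));c=t.mean(0);print("c",c,an(t[3]-t[0]),an(t[2]-t[1]),an(t[1]-t[0])-90,np.linalg.norm(t[3]-t[0]),np.linalg.norm(t[1]-t[0]))
b=f([(349,165),(351,130),(459,115),(481,257),(368,271)],[0,0,0,0,0][0]);print("hub-bottom front mid",b[1:3].mean(0),an(b[2]-b[1])-90,np.linalg.norm(b[2]-b[1]))
h=f([(350,165),(468,150),(481,257),(368,271)],32);print("hubtop",h.round(1),h.mean(0),an(h[2]-h[1]),an(h[3]-h[0]))
n=f([(130,195),(113,140),(25,220)],76);print("nbr left",n.round(1)); n=f([(172,140),(155,170)],40);print(n.round(1))
print("lower",f([(228,397),(315,430),(318,490)],20).round(1),f([(205,455),(305,495)],32).round(1),f([(180,475)],76).round(1))
from scipy.spatial.transform import Rotation as R
print(R.from_rotvec(readout.get_obs()["orientation"]).as_matrix().round(3))
```

```text
[[ 479.  -177.8   76. ]
 [ 480.9 -163.    76. ]
 [ 529.  -169.    76. ]
 [ 527.3 -183.3   76. ]]
c [ 504.06978591 -173.27942729   76.        ] -6.5 -7.2 -7.299999999999997 48.57533755704982 14.917305403984098
hub-bottom front mid [ 488.33480971 -171.50031888    0.        ] -7.799999999999997 34.09533705589135
hubtop [[ 486.  -187.9   32. ]
 [ 490.9 -154.8   32. ]
 [ 523.9 -159.4   32. ]
 [ 519.1 -192.2   32. ]] [ 504.9949538  -173.57344874   32.        ] -7.8 -7.5
nbr left [[ 463.6 -234.    76. ]
 [ 449.7 -233.    76. ]
 [ 462.7 -260.2   76. ]]
[[ 463.  -231.1   40. ]
 [ 469.9 -238.5   40. ]]
lower [[ 555.4 -249.6   20. ]
 [ 575.  -226.4   20. ]
 [ 597.6 -232.4   20. ]] [[ 566.2 -259.    32. ]
 [ 589.2 -233.4   32. ]] [[ 541.  -249.2   76. ]]
[[-0.961  0.275  0.001]
 [ 0.275  0.961 -0.   ]
 [-0.001  0.    -1.   ]]
```

Key centre is (504.5, -173.4) with its bar at -7.4°. The tool has to turn +8.6°. I'll align above it with a narrower opening, then go down.

Emit:
step_arm:
  targets:
    - [[0.17, 0.04, -0.1, 0, 0, 0.72, 0.6], [0.17, 0.04, -0.1, 0, 0, 0.72, 0.6], [0.17, 0.03, -0.1, 0, 0, 0.71, 0.6], [0, 0, 0, 0, 0, 0, 0.6], [0, 0, 0, 0, 0, 0, 0.6]]

```text
t: 4.15
ee_pos: [504.4, -172.8, 289.8]
orientation: [-0.201, -3.135, -0.0]
ft_force: [0.0, -0.6, 1.1]
width: 52.6
grasp_force: 0.0
```

Emit:
step_arm:
  targets:
    - [[0, 0, -0.4, 0, 0, 0, 0.6], [0, 0, -0.5, 0, 0, 0, 0.6], [0, 0, -0.3, 0, 0, 0, 0.6], [0, 0, -0.2, 0, 0, 0, 0.6], [0, 0, 0, 0, 0, 0, 0.6]]

```text
t: 4.78
ee_pos: [504.3, -173.6, 219.3]
orientation: [-0.202, -3.134, -0.0]
ft_force: [-0.1, -0.4, 0.5]
width: 52.8
grasp_force: 0.0
```

Run:
```python
from h import *
from scipy.spatial.transform import Rotation as R
o=readout.get_obs();M=R.from_rotvec(o["orientation"]).as_matrix();print(o["t"],o["ee_pos"],o["ft_force"],o["width"],np.rad2deg(np.arctan2(M[1,1],M[0,1])),"grasp",o["ee_pos"]+163*M[:,2])
w=get_image("wrist");save(w,"w4")
```

```text
4.775 [ 504.32346139 -173.57477203  219.28236065] [-0.09654304 -0.42526962  0.54818123] 52.83585987692724 82.61963399242944 grasp [ 504.16540094 -173.51852025   56.28244699]
```

View pics/w4.png

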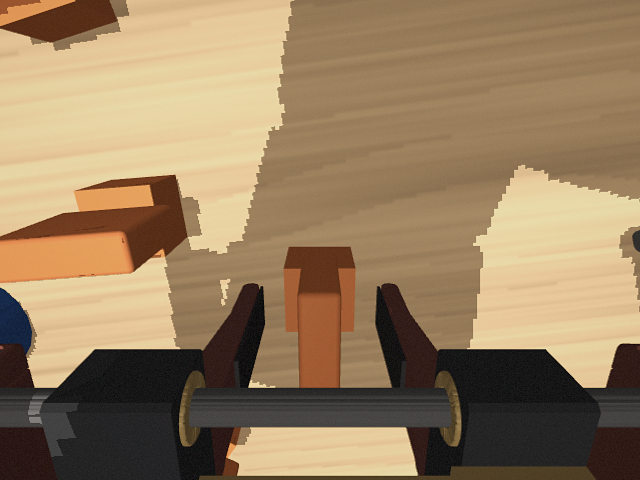

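The bar (cols 298–340) is centred and parallel between the fingers (264–376). Closing now, then lifting.

Emit:
step_arm:
  targets:
    - [[0, 0, 0, 0, 0, 0, 0], [0, 0, 0, 0, 0, 0, 0], [0, 0, 0, 0, 0, 0, 0], [0, 0, 0, 0, 0, 0, 0], [0, 0, 0, 0, 0, 0, 0]]

```text
t: 5.45
ee_pos: [504.5, -173.7, 219.8]
orientation: [0.202, 3.135, -0.0]
ft_force: [-1.0, -1.0, 1.3]
width: 15.7
grasp_force: 30.0
```

Emit:
step_arm:
  targets:
    - [[0, 0, 0, 0, 0, 0, 0], [0, 0, 0.3, 0, 0, 0, 0], [0, 0, 0.7, 0, 0, 0, 0], [0, 0, 0.9, 0, 0, 0, 0], [0, 0, 0.9, 0, 0, 0, 0]]

```text
t: 6.08
ee_pos: [504.1, -173.5, 361.6]
orientation: [-0.202, -3.135, -0.0]
ft_force: [0.9, 0.6, -0.3]
width: 15.8
grasp_force: 30.0
```

Emit:
step_arm:
  targets:
    - [[0.083, 0.93, 0, 0, 0, 0.675, 0], [0.083, 0.93, 0, 0, 0, 0.675, 0], [0.083, 0.93, 0, 0, 0, 0.675, 0], [0.083, 0.93, 0, 0, 0, 0.675, 0], [0.083, 0.93, 0, 0, 0, 0.675, 0]]

```text
t: 6.7
ee_pos: [525.0, 60.4, 360.5]
orientation: [-0.17, 3.136, 0.0]
ft_force: [0.4, -0.8, -1.7]
width: 16.2
grasp_force: 30.0
```

Emit:
step_arm:
  targets:
    - [[0.083, 0.93, 0, 0, 0, 0.675, 0], [0.083, 0.93, 0, 0, 0, 0.675, 0], [0.083, 0.93, 0, 0, 0, 0.675, 0], [0, 0, 0, 0, 0, 0, 0], [0, 0, 0, 0, 0, 0, 0]]

```text
t: 7.32
ee_pos: [537.3, 198.1, 359.9]
orientation: [0.389, -3.117, 0.001]
ft_force: [0.0, 0.5, -1.4]
width: 16.1
grasp_force: 30.0
```

Run:
```python
from h import *
from scipy.spatial.transform import Rotation as R
o=readout.get_obs();M=R.from_rotvec(o["orientation"]).as_matrix();print(o["t"],o["ee_pos"],o["ft_force"],np.rad2deg(np.arctan2(M[1,1],M[0,1])),M[:,2].round(4),o["qpos"].round(2))
w=get_image("wrist");np.savez("w5.npz",**w);x,y=160,200
save({"pixels":cv2.resize(w["pixels"][y:y+240,x:x+320],(800,600),interpolation=2)},"w5")
```

```text
7.325 [537.27794903 198.10062912 359.93641759] [ 0.04259145  0.49206755 -1.35925633] 104.24312487460622 [-4.e-04 -4.e-04 -1.e+00] [ 0.33  0.4   1.78 -0.    0.96 -1.49]
```

View pics/w5.png

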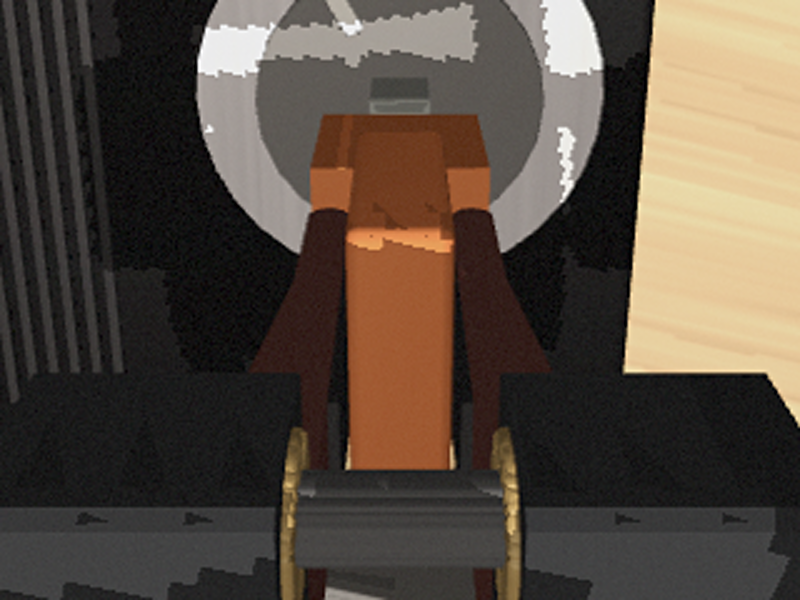

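The spindle foot's front edge (crop 370–428, y≈78) and the hub's bottom front edge (323–477, y≈115) are parallel and share a centre column (399/400). One check along the viewing direction.

Run:
```python
from h import *
w=dict(np.load("w5.npz"));f=lambda p,z:ray(w,np.array(p)/2.5+[160,200],z)
u=np.array([np.cos(np.deg2rad(14.2)),np.sin(np.deg2rad(14.2))]);v=np.array([-u[1],u[0]])
s=f([(370,78),(429,78)],77);k=f([(322,114.5),(478,114.5)],139.7)
print(s.round(1),k.round(1),np.hypot(*(s[1]-s[0])[:2]),np.hypot(*(k[1]-k[0])[:2]))
S=s.mean(0)[:2]+8*u;K=k.mean(0)[:2]+17*u;print(S,K,(S-K)@u,(S-K)@v)
```

```text
[[533.4 188.3  77. ]
 [529.2 204.7  77. ]] [[525.5 177.5 139.7]
 [517.1 210.9 139.7]] 16.892778245309714 34.40105794087035
[539.06310435 198.45081361] [537.7773515  198.34770785] 1.2717597231677904 -0.215449273730506
```

Emit:
step_arm:
  targets:
    - [[0.014, 0.004, -0.3, 0, 0, 0, 0], [0, 0, -0.3, 0, 0, 0, 0], [0, 0, -0.2, 0, 0, 0, 0], [0, 0, -0.06, 0, 0, 0, 0], [0, 0, -0.06, 0, 0, 0, 0]]

```text
t: 8.0
ee_pos: [538.4, 198.5, 313.4]
orientation: [0.389, -3.117, 0.0]
ft_force: [-0.1, 0.3, -0.7]
width: 16.1
grasp_force: 30.0
```

Emit:
step_arm:
  targets:
    - [[0, 0, -0.05, 0, 0, 0, 0], [0, 0, -0.05, 0, 0, 0, 0], [0, 0, -0.05, 0, 0, 0, 0], [0, 0, 0, 0, 0, 0, 0], [0, 0, 0, 0, 0, 0, 0]]

```text
t: 8.62
ee_pos: [538.4, 198.6, 306.3]
orientation: [-0.389, 3.117, 0.0]
ft_force: [-0.2, 0.6, -2.2]
width: 15.8
grasp_force: 30.0
```

The key is about 16 mm onto the spindle with almost no side force. Continuing down until it bottoms.

Emit:
step_arm:
  targets:
    - [[0, 0, -0.05, 0, 0, 0, 0], [0, 0, -0.05, 0, 0, 0, 0], [0, 0, -0.05, 0, 0, 0, 0], [0, 0, -0.04, 0, 0, 0, 0], [0, 0, 0, 0, 0, 0, 0]]

```text
t: 9.25
ee_pos: [538.4, 198.6, 297.0]
orientation: [0.389, -3.117, 0.0]
ft_force: [-1.4, -0.9, 3.7]
width: 15.6
grasp_force: 30.0
```

Emit:
step_arm:
  targets:
    - [[0, 0, -0.02, 0, 0, 0, 0], [0, 0, -0.02, 0, 0, 0, 0], [0, 0, 0, 0, 0, 0, 0], [0, 0, 0, 0, 0, 0, 0], [0, 0, 0, 0, 0, 0, 0]]

```text
t: 9.88
ee_pos: [538.4, 198.6, 296.9]
orientation: [-0.389, 3.117, 0.0]
ft_force: [-7.1, -1.9, 21.0]
width: 15.9
grasp_force: 30.0
```

Run:
```python
from h import *
o=readout.get_obs();print(o["t"],o["ee_pos"],o["ft_force"],o["moment"],o["qpos"].round(2))
```

```text
9.875 [538.42929461 198.55374839 296.86372374] [-7.11645182 -1.88840649 20.98980031] [-0.53219117  1.38927681 -0.05749889] [ 0.33  0.49  1.81 -0.    0.83 -1.49]
```

The key is seated: z stopped at 296.9 with 21 N upward. I'll ease the press and the side load, then turn clockwise.

Emit:
step_arm:
  targets:
    - [[-0.012, -0.003, 0.015, 0, 0, 0, 0], [0, 0, 0, 0, 0, 0, 0], [0, 0, 0, 0, 0, -0.5, 0], [0, 0, 0, 0, 0, -1, 0], [0, 0, 0, 0, 0, -1, 0]]

```text
t: 10.5
ee_pos: [538.4, 198.5, 296.9]
orientation: [-0.113, 3.137, 0.0]
ft_force: [-1.7, -2.1, 11.6]
width: 16.0
grasp_force: 30.0
```

Emit:
step_arm:
  targets:
    - [[0, 0, 0, 0, 0, -1, 0], [0, 0, 0, 0, 0, -1, 0], [0, 0, 0, 0, 0, -1, 0], [0, 0, 0, 0, 0, -1, 0], [0, 0, 0, 0, 0, -1, 0]]

```text
t: 11.12
ee_pos: [538.5, 198.4, 296.9]
orientation: [0.433, 3.109, 0.001]
ft_force: [-0.9, -2.5, 11.1]
width: 15.4
grasp_force: 30.0
```

Emit:
step_arm:
  targets:
    - [[0, 0, 0, 0, 0, -1, 0], [0, 0, 0, 0, 0, -1, 0], [0, 0, 0, 0, 0, -1, 0], [0, 0, 0, 0, 0, -1, 0], [0, 0, 0, 0, 0, -1, 0]]

```text
t: 11.75
ee_pos: [538.5, 198.3, 296.9]
orientation: [0.967, 2.987, 0.001]
ft_force: [-0.1, -3.9, 11.3]
width: 16.1
grasp_force: 30.0
```

Emit:
step_arm:
  targets:
    - [[0, 0, 0, 0, 0, -1, 0], [0, 0, 0, 0, 0, -1, 0], [0, 0, 0, 0, 0, -1, 0], [0, 0, 0, 0, 0, 0, 0], [0, 0, 0, 0, 0, 0, 0]]

```text
t: 12.38
ee_pos: [538.5, 198.2, 296.9]
orientation: [1.27, 2.871, 0.001]
ft_force: [-1.3, -3.3, 11.6]
width: 16.1
grasp_force: 30.0
```

Run:
```python
from h import *
from scipy.spatial.transform import Rotation as R
o=readout.get_obs();M=R.from_rotvec(o["orientation"]).as_matrix();print(o["t"],o["ee_pos"],o["ft_force"],o["moment"],o["grasp_force"],np.rad2deg(np.arctan2(M[1,1],M[0,1])))
w=get_image("wrist");t=get_image("top");np.savez("w6.npz",**w)
a=w["pixels"][100:460,140:500];p=proj(t,[538,198,80])[0].astype(int);b=t["pixels"][p[1]-40:p[1]+40,p[0]-40:p[0]+40]
save({"pixels":np.hstack([cv2.resize(a,(400,400)),cv2.resize(b,(400,400))])},"w6")
```

```text
12.375 [538.50063977 198.17260686 296.92687914] [-1.25860054 -3.31287713 11.63540459] [-0.81616975  0.28233832  0.17462079] 30.003192722797394 42.255716814054175
```

View pics/w6.png

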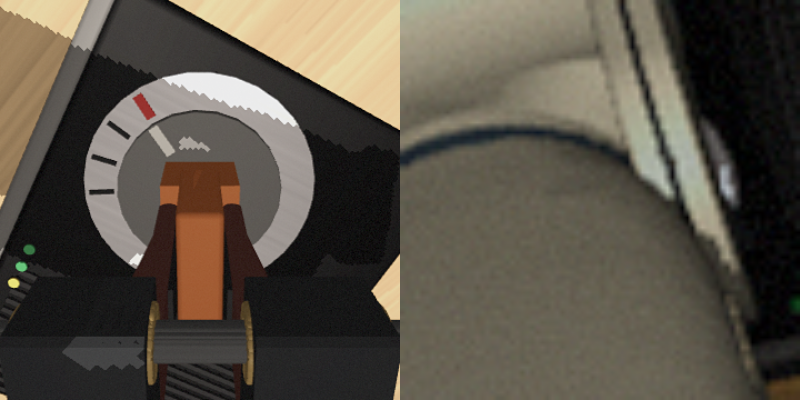

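The pointer, crop (152,130)→(170,155), points at the red mark (145,106). I'll measure the dial angle.

Run:
```python
from h import *
w=dict(np.load("w6.npz"));f=lambda p,z:ray(w,np.array(p)*.9+[140,100],z)
an=lambda v:np.rad2deg(np.arctan2(v[1],v[0]))
p=f([(153,130),(170,155)],77);r=f([(145,106)],72)[0];c=np.array([537.8,198.4,77]);a=an(p.mean(0)-c)
print(an(p[0]-p[1])%360,a%360,an(r-c)%360,"dial",np.deg2rad(-134.2+360-a%360))
```

```text
164.1939214049503 166.27248738125695 162.88596198753228 dial 1.0389510907195383
```

The dial reads about 1.04 rad with 30 N of grip, and it is steady. Handing in.

```bash
python3 -c "
from workcell import ctrl;print(ctrl.close_job())"
```

```text
the job is handed in; nothing more can be done
None
```

The key is fully down on the spindle and turned to the red third mark. It is still gripped there at 30 N, with the dial reading about 1.04 rad in the camera image. The job is handed in, but the judge returned no verdict.

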